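# Clear, test, unlatch and hold open a germination box cover

## Task

Hang the yellow saddle marker that stands on the germination box's clear cover over the bar of the aluminium rail stand, and let go of it. Then, before touching the orange slide on the black catch, tug gently upward on the cover's green grip to learn whether the catch holds it; if it does, push the orange slide all the way along, towards the cover's green tongue, and lift again. Finish while still holding the cover, still and at least 30 degrees open, with the marker still on the bar and the jar, cup, bottle, pot and spoon left where they are.

Things in the scene. Friction and masses are not known exactly. Their poses are not given: they have to be found in the camera images.
- marker_center (a point): centre of the loose yellow saddle marker, a rigid inverted U, 60 g: 40 mm wide along its x, 60 mm long along y, 80 mm tall along z; all walls 4 mm, so the gap between its legs is 32 mm wide along x, 76 mm deep, open below and at both y ends. The point lies half-way up, 40 mm under the top. It starts standing on the cover; pinch its top across x from above. A half turn makes no difference.
- rail_mid (a point): middle of the horizontal aluminium bar on which the marker is to hang: 12 mm thick, running along this frame's y, 200 mm between two upright posts, its axis (this point) 160 mm above the table. The stand does not move. Its z is up.
- seedbox: the fixed germination box: dark grey tray 220 mm (x) by 200 mm (y) by 90 mm tall, origin at the centre of its underside, z up. The clear cover lies on it, its upper face 96 mm above the table, hinged along the box's +x edge. On the box's -x face sits the black catch.
- catch: black catch housing fixed on the box's -x face; same origin and axes as the box; it fills x -169 to -111, y -75 to +55, z 30 to 85 mm. A hidden bolt inside may or may not have caught the cover. A caught cover has some 3 mm of play at the catch (0.012 rad), then stops firmly; pull it with less than 40 N there. Once pushed clear the bolt stays clear.
- cover (a joint): opening angle of the clear cover (0.28 kg before variation) in rad: 0 shut, growing as its -x edge rises; stop at 1.1. It falls shut when let go.
- cover_grip (a point): point to pinch on the cover's green upright grip, a fin 36 mm long along the box's x, 14 mm thick along y, 45 mm high above the cover; this point is 28 mm above the cover's upper face and 17 mm under the fin's top, 185 mm on the -x side of the hinge line. The frame tilts with the cover.
- cover_hinge (a point): middle of the hinge line, which runs along the box's y, 90 mm above the table; the cover turns about it. Frame tilts with the cover; shut, its axes are those of the box.
- slide (a joint): travel of the orange slide in m: 0 at the start of every run, 0.026 fully pushed along the box's +y. It needs 2 to 7 N and stays where it is left; pushed fully, it moves the hidden bolt clear of the cover. The bolt's own start varies and the slide shows nothing of it.
- slide_tab (a point): centre of the orange slide's upright tab, 18 by 18 mm and 36 mm high (z 86 to 122 mm above the table), standing on top of the catch housing. At the start at x -150, y -55, z 104 mm in the box's frame; it moves with the slide. To release, push its -y side towards the box's +y (towards the green tongue, 28 mm wide, by which the cover reaches over the catch at y 0).
- seedjar: amber jar with a green lid, 56 mm diameter, 100 mm tall, origin under its centre; leave it.
- scoopcup: small white cup, 52 mm diameter, 50 mm tall, origin under its centre; leave it.
- sprayer: blue bottle, 64 mm diameter, 190 mm tall, origin under its centre; leave it.
- pot: terracotta pot, 90 mm diameter, 80 mm tall, origin under its centre; leave it.
- spoon: spoon, 200 mm long, lying on the table; leave it.

How it is judged:
By the outcome, as a careful person would: the job done as asked, in the order asked, and still so for the second after the job is handed in, while the arm keeps its last pose, push and grip.
It also fails if it takes over 72 s, if anything falls off the work surface, if the arm or the gripper's body presses on something with over 40 N, if the wrist force passes 120 N, or if a joint passes its speed limit or range.

## Robot

A 7-joint arm with a two-finger parallel gripper is mounted at the origin on the work surface. World frame = base frame: x ahead of the robot, y to its left, z up, the work surface at z = 0. Lengths are in m, angles in rad, forces in N, time in s.
With the tool pointing down it reaches from about 0.425 to 0.925 m from the base axis. Payload 6.8 kg.
Tool frame: the origin (TCP) lies midway between the tips of the shut fingers; the grasp point (between the pads) lies 19 mm behind it; z points along the fingers, y is the line along which they close (so a half turn about z gives the same grasp; the last joint's range is limited). The gripper opens to 85 mm and grips with 20 to 120 N. Pads are 22 mm wide; open, the fingers measure 114 mm over their backs; the gripper's body (76 mm by 85 mm) begins 54 mm behind the grasp point. The pads swing forward as they close: fully open they stand 13 mm farther back than shut.
Start: joints at [1.108, 0.477, 0.022, 1.555, -0.011, 1.109, -0.083], TCP at [0.235, -0.633, 0.231] pointing down, gripper open.
Joint ranges: [-2.96, 2.96], [-0.34, 2.1], [-1.41, 1.46], [0.24, 2.44], [-1.37, 4.51], [0.17, 1.92], [-2.96, 2.96]. Speed limits (rad/s): [2.39, 2.39, 3.14, 3.14, 3.14, 3.14, 3.14].

## Interface

Orientations are given as a unit quaternion [w, x, y, z].
In Python, from station import * gives the robot as it stands.
- The arm moves only by the shell command python3 -m creep 'ROWS' [FORCE]. ROWS is JSON, a list of rows, each a list of 7 numbers: the gripper command: -1 is shut, 1 is fully open, values between are in proportion, then the shift along the world's x, y, z in mm, then the turn, a rotation vector about the world's x, y, z in rad. A call has 1 to 5 rows; each row shifts and turns the commanded pose from where the row before left it; what a row does not reach is not made up. A row lasts 1/8 s, in which the tool goes at most 62.5 mm and 10.7 degrees, less where a joint would pass 70% of its speed; a pose out of reach is approached as far as the arm can. A call is refused whole if a number of a shift passes 62.5 or a number of a turn 0.188, either way. A call with a gripper value outside its range is refused whole. The fingers move at their own pace and stop on an object; FORCE is the grip in N (left out, the last holds). Time passes only in rows, so rows that do not move let the fingers close. It gives the time, the measured TCP pose, the force, the opening and the grip force at its end, in the units of the state.
- get_obs(): the state, without advancing time (a new reading comes with each control period).
- read_camera(name): name is "scene" or "top" or "wrist"; returns (picture, depth): 480x640x3 uint8, red, green, blue; 480x640 float32, m along the optical axis (not along the pixel's ray), 0 where there is no reading.
- camera_params(name): a dict with "intrinsics" (3x3 intrinsics, pixels), "cam_to_world" (4x4, takes a point from camera to world coordinates); the wrist camera has in their place "mount" (4x4, takes a point from camera to tool coordinates, whose origin is the TCP and whose axes are the flange's). Camera axes: x right, y up, looking along -z (the intrinsics and any distortion apply to the point x, -y, -z); pixel columns grow to the right and rows downward; lengths in m; the calibration is good to about 2 mm. A picture is of the moment at which its call begins: read the wrist's pose just before it. camera_params takes no time and is no camera call.
- hand_in(): hands the job in; it is judged then, once.
The state is a dict: "t": time; "q": joint angles; "joint_vel": joint speeds; "joint_torque": joint torques, N m; "eef_pos": TCP position; "tool_rot": TCP orientation; "contact_force": force on the tool from outside, world axes, zero at the start; "torque": the same for the moment, N m; "gripper_width": opening from 0.0 (shut) to 1.0 (fully open); "grasp_force": force on a finger pad.
Only numpy, scipy, OpenCV 4.12 (cv2) and the standard library are available. Lean on these libraries where they do the work, as an engineer would, in place of code of your own. Each camera call takes 0.05 s, during which the arm holds its last target. There are 200 camera calls.

## Working session

There is one attempt and no reset: what is moved stays moved. The work goes in short steps, Python scripts to look and compute and a shell command to move; the robot and the scene stay as the last step left them, time stands still between calls to the robot, and variables do not carry over. Pictures are saved under pics/ and viewed, at most 10 in all, crops included, and the job is handed in when it is done.

```bash
mkdir -p pics; ls; cat > h.py <<'E'
from station import *
import numpy as np, cv2
from scipy.spatial.transform import Rotation as R
def look(name,fn=None):
    o=get_obs(); p,d=read_camera(name); c=camera_params(name)
    if name=="wrist":
        w,x,y,z=o["tool_rot"]; T=np.eye(4); T[:3,:3]=R.from_quat([x,y,z,w]).as_matrix(); T[:3,3]=o["eef_pos"]
        M=T@np.array(c["mount"])
    else: M=np.array(c["cam_to_world"])
    np.savez(f"{name}.npz",p=p,d=d,M=M,K=np.array(c["intrinsics"]))
    if fn: cv2.imwrite("pics/"+fn,p[:,:,::-1])
    return p,d
def world(name):
    f=np.load(f"{name}.npz"); K,M,d=f["K"],f["M"],f["d"]
    v,u=np.mgrid[0:480,0:640]
    X=np.stack([(u-K[0,2])/K[0,0]*d,-(v-K[1,2])/K[1,1]*d,-d],-1)
    return f["p"],d,X@M[:3,:3].T+M[:3,3]
E
python3 - <<'E'
from h import *
look("top","top1.png"); look("scene","sc1.png")
for n in("top","scene"):
    c=camera_params(n); print(n,{k:(np.round(v,3).tolist() if k!='x' else 0) for k,v in c.items()})
print(camera_params("wrist")); print(get_obs())
E
```

```text
pics
top {'intrinsics': [[457.073, 0.0, 326.926], [0.0, 457.073, 243.601], [0.0, 0.0, 1.0]], 'cam_to_world': [[0.023, 0.991, -0.133, 0.394], [-0.999, 0.026, 0.019, 0.002], [0.022, 0.133, 0.991, 1.26], [0.0, 0.0, 0.0, 1.0]]}
scene {'intrinsics': [[501.367, 0.0, 319.883], [0.0, 501.367, 241.989], [0.0, 0.0, 1.0]], 'cam_to_world': [[-0.201, -0.834, 0.515, 1.151], [0.98, -0.165, 0.114, 0.124], [-0.01, 0.527, 0.85, 1.13], [0.0, 0.0, 0.0, 1.0]]}
{'intrinsics': array([[354.22093924,   0.        , 311.21282752],
       [  0.        , 354.22093924, 243.06819227],
       [  0.        ,   0.        ,   1.        ]]), 'mount': array([[ 3.78451359e-04,  9.55044739e-01,  2.96461470e-01,
         7.64332008e-02],
       [ 9.99999703e-01, -1.62419312e-04, -7.53330734e-04,
         2.69079547e-04],
       [-6.71313486e-04,  2.96461667e-01, -9.55044517e-01,
        -1.42399292e-01],
       [ 0.00000000e+00,  0.00000000e+00,  0.00000000e+00,
         1.00000000e+00]])}
{'t': 0.1, 'q': array([ 1.10791302,  0.47771404,  0.02233883,  1.55634232, -0.01149536,
        1.10929104, -0.08311247]), 'joint_vel': array([ 8.00969687e-05, -1.35027025e-03,  7.18976240e-04, -2.62218346e-03,
        5.45325224e-04, -1.74016148e-04,  1.26728327e-03]), 'joint_torque': array([ 3.94806586e-03, -5.97757602e+01,  1.61345076e+00, -2.81954402e+01,
        1.28214341e-02,  5.01547634e-03,  6.31037921e-06]), 'eef_pos': array([ 0.23429459, -0.63247164,  0.23042947]), 'tool_rot': array([-7.87732179e-04,  9.84305833e-01,  1.76469161e-01, -2.02347703e-04]), 'contact_force': array([-0.8287642 , -1.422249  ,  0.02258563]), 'torque': array([-0.04928846,  0.06000605, -0.04964364]), 'grasp_force': 0.0, 'gripper_width': 0.9993655678974511}
```

View pics/top1.png

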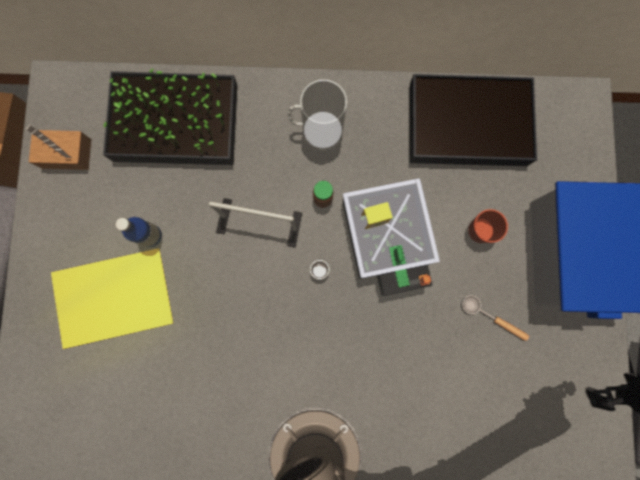

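View pics/sc1.png

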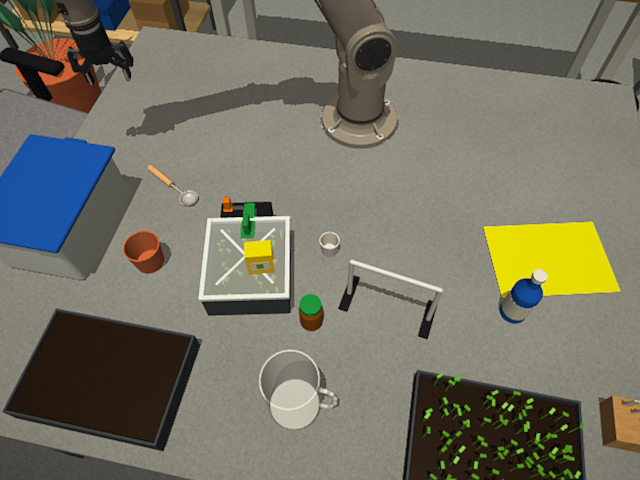

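The top view shows the box at (390,228) with the catch side toward the robot. The orange tab is at (425,280), the grip at (398,254), the marker at (378,214), the bar runs (210,205)-(293,218), the jar is at (323,192) and the cup at (319,270).

```bash
python3 - <<'E'
from h import *
for n in("top","scene"):
    p,d,W=world(n); print(n)
    hsv=cv2.cvtColor(p,cv2.COLOR_RGB2HSV)
    reg=(W[...,0]>.3)&(W[...,0]<.9)&(abs(W[...,1])<.4)
    def rep(k,m):
        q=W[m&reg]
        if len(q)<4: print(k,len(q)); return
        r=cv2.minAreaRect((q[:,:2]*1000).astype(np.float32))
        print(k,len(q),"med",np.round(np.median(q,0),3),"z",np.round(np.percentile(q[:,2],[2,98]),3),"rect",np.round(r[0]),np.round(r[1]),round(r[2],1))
    h,s=hsv[...,0],hsv[...,1]; z=W[...,2]
    rep("yellow top",(h>20)&(h<35)&(s>150)&(z>.165)&(z<.19))
    rep("orange",(h>3)&(h<18)&(s>180)&(z>.112)&(z<.13))
    rep("green fin",(h>50)&(h<75)&(s>120)&(z>.132)&(z<.15))
    rep("tongue",(h>50)&(h<75)&(s>120)&(z>.08)&(z<.11))
    rep("bar",(z>.155)&(z<.175)&(s<80))
    rep("rim",(z>.088)&(z<.105)&(s<80)&(W[...,1]<0))
    rep("catch",(z>.08)&(z<.089)&(hsv[...,2]<60)&(W[...,1]<0))
    rep("jar",(z>.09)&(z<.11)&(h>50)&(h<75)&(s>120)&(W[...,1]>-.05))
    rep("cup",(z>.03)&(z<.06)&(s<60)&(abs(W[...,1])<.06)&(W[...,0]<.45))
E
```

```text
top
yellow top 0
orange 0
green fin 42 med [ 0.526 -0.2    0.141] z [0.137 0.144] rect [ 525. -200.] [33.  9.] 12.6
tongue 12 med [ 0.686 -0.02   0.1  ] z [0.096 0.103] rect [ 588. -107.] [318.  16.] 41.9
bar 589 med [0.624 0.126 0.164] z [0.156 0.174] rect [749.  77.] [390. 306.] 89.0
rim 6173 med [ 0.59  -0.187  0.096] z [0.091 0.101] rect [ 660. -160.] [478. 229.] 19.8
catch 103 med [ 0.464 -0.175  0.085] z [0.08  0.088] rect [ 462. -222.] [ 49. 125.] 13.0
jar 7 med [ 0.696 -0.012  0.1  ] z [0.097 0.103] rect [696.  -8.] [23. 16.] 52.3
cup 0
scene
yellow top 468 med [ 0.621 -0.137  0.177] z [0.167 0.181] rect [ 618. -138.] [43. 59.] 17.0
orange 50 med [ 0.465 -0.267  0.121] z [0.114 0.126] rect [ 465. -267.] [17. 15.] 15.0
green fin 79 med [ 0.528 -0.197  0.141] z [0.133 0.146] rect [ 524. -198.] [38. 13.] 12.8
tongue 656 med [ 0.677 -0.019  0.1  ] z [0.088 0.105] rect [ 590. -118.] [353.  77.] 42.4
bar 788 med [0.626 0.123 0.166] z [0.156 0.174] rect [745.  79.] [293. 428.] 11.6
rim 6126 med [ 0.619 -0.189  0.097] z [0.09  0.102] rect [ 669. -149.] [499. 244.] 24.1
catch 353 med [ 0.457 -0.195  0.086] z [0.082 0.089] rect [ 572. -197.] [278. 126.] 12.8
jar 355 med [ 0.694 -0.003  0.101] z [0.092 0.105] rect [692.  -3.] [48. 45.] 11.8
cup 0
```

```bash

python3 -m creep '[[1,15,25,20,0,0,0.1],[1,27,33,20,0,0,0.1],[1,27,33,20,0,0,0.1],[1,27,33,20,0,0,0.1],[1,27,33,20,0,0,0.1]]' 25
python3 -m creep '[[1,27,33,10,0,0,0.1],[1,27,33,10,0,0,0.1],[1,27,33,0,0,0,0.1],[1,27,33,0,0,0,0.1],[1,27,33,0,0,0,0.1]]'
python3 -m creep '[[1,27,33,0,0,0,0.1],[1,27,33,0,0,0,0.1],[1,27,33,0,0,0,0.1],[1,20,33,0,0,0,0.1],[1,0,33,0,0,0,0.1]]'
python3 - <<'E'
from h import *
p,d,W=world("top"); z=W[...,2]
m=(z>.15)&(z<.175)&(W[...,0]>.5)&(W[...,0]<.75)&(W[...,1]>.03)&(W[...,1]<.3)
q=W[m]; print(len(q),np.round(q.min(0),3),np.round(q.max(0),3),np.round(np.median(q,0),3), cv2.minAreaRect((q[:,:2]*1000).astype(np.float32)))
p,d,W=world("scene"); z=W[...,2]
m=(z>.15)&(z<.175)&(W[...,0]>.5)&(W[...,0]<.75)&(W[...,1]>.03)&(W[...,1]<.3)
q=W[m]; print(len(q),np.round(q.min(0),3),np.round(q.max(0),3), cv2.minAreaRect((q[:,:2]*1000).astype(np.float32)))
E
```

```text
t: 0.72
eef_pos: [0.358, -0.4746, 0.3316]
tool_rot: [-0.0, 0.909, 0.416, -0.0]
contact_force: [0.9, 0.8, 0.2]
gripper_width: 0.996
grasp_force: 0.0
t: 1.35
eef_pos: [0.493, -0.3098, 0.351]
tool_rot: [-0.0, 0.778, 0.628, -0.0]
contact_force: [-0.6, -0.4, 0.4]
gripper_width: 0.997
grasp_force: 0.0
t: 1.98
eef_pos: [0.5943, -0.1444, 0.3503]
tool_rot: [-0.001, 0.598, 0.801, 0.0]
contact_force: [0.8, 0.1, -0.9]
gripper_width: 1.0
grasp_force: 0.0
422 [0.596 0.065 0.152] [0.639 0.273 0.171] [0.617 0.169 0.165] ((617.76318359375, 169.24224853515625), (210.67356872558594, 13.190234184265137), 80.61700439453125)
547 [0.597 0.067 0.15 ] [0.639 0.274 0.173] ((616.9044799804688, 170.51504516601562), (210.53639221191406, 15.646927833557129), 81.05599975585938)
```

```bash
python3 - <<'E'
from h import *
look("wrist","w1.png")
p,d,W=world("wrist"); z=W[...,2]
hsv=cv2.cvtColor(p,cv2.COLOR_RGB2HSV)
h,s=hsv[...,0],hsv[...,1]
near=(abs(W[...,0]-.62)<.1)&(abs(W[...,1]+.14)<.1)
for k,m in(("yel",(h>20)&(h<35)&(s>120)&(z>.170)&(z<.185)&near),("yelall",(h>20)&(h<35)&(s>120)&near&(z>.1))):
    q=W[m]; print(k,len(q))
    if len(q)>5: print(np.round(np.median(q,0),4),np.round(np.percentile(q[:,2],[2,50,98]),3),cv2.minAreaRect((q[:,:2]*1000).astype(np.float32)))
E
```

```text
yel 2758
[ 0.6169 -0.1376  0.1759] [0.174 0.176 0.177] ((617.54541015625, -138.85287475585938), (39.67691421508789, 59.58039474487305), 16.9327449798584)
yelall 2864
[ 0.6172 -0.1365  0.1759] [0.145 0.176 0.178] ((601.72705078125, -134.3683624267578), (90.69683837890625, 102.11666870117188), 65.71903228759766)
```

View pics/w1.png

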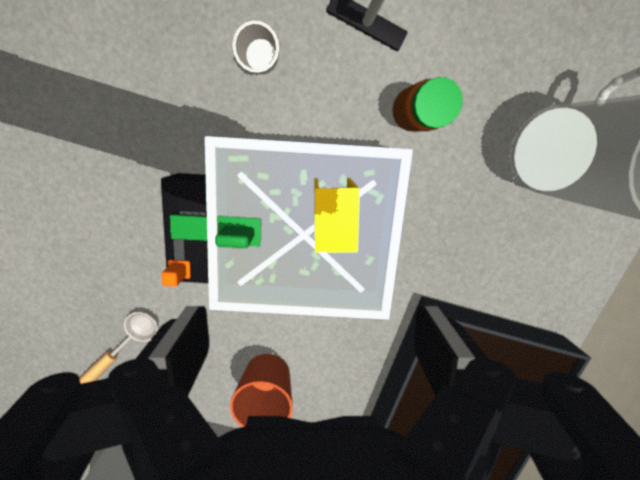

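The wrist view shows the marker top at (337,220): centre (0.6175,-0.139), x axis at 17°, height 0.176 and 40x60 mm, all as expected. I'll descend and grip.

```bash

python3 -m creep '[[1,23,5.5,-20,0,0,0.007],[1,0,0,-45,0,0,0],[1,0,0,-45,0,0,0],[1,0,0,-45,0,0,0],[1,0,0,-30,0,0,0]]' 25
python3 -m creep '[[1,0,0,-22,0,0,0],[1,0,0,0,0,0,0],[0.3,0,0,0,0,0,0],[-0.3,0,0,0,0,0,0],[-1,0,0,0,0,0,0]]' 25
python3 -m creep '[[-1,0,0,0,0,0,0],[-1,0,0,0,0,0,0],[-1,0,0,0,0,0,0]]' 25
```

```text
t: 2.65
eef_pos: [0.615, -0.1408, 0.1635]
tool_rot: [-0.001, 0.597, 0.802, -0.001]
contact_force: [-0.1, 0.6, 0.2]
gripper_width: 0.999
grasp_force: 0.0
t: 3.28
eef_pos: [0.6172, -0.1406, 0.1456]
tool_rot: [0.001, 0.597, 0.802, 0.0]
contact_force: [-0.3, -0.2, 2.0]
gripper_width: 0.466
grasp_force: 30.1
t: 3.65
eef_pos: [0.6172, -0.1406, 0.1455]
tool_rot: [0.001, 0.597, 0.802, 0.0]
contact_force: [-1.2, -0.2, 6.4]
gripper_width: 0.462
grasp_force: 30.4
```

```bash

python3 -m creep '[[-1,0,0,15,0,0,0],[-1,0,0,35,0,0,0],[-1,0,0,40,0,0,0],[-1,0,0,40,0,0,0],[-1,0,20,10,0,0,0]]'
python3 -m creep '[[-1,0,40,0,0,0,-0.07],[-1,0,45,0,0,0,-0.08],[-1,0,45,0,0,0,-0.08],[-1,0,45,0,0,0,-0.08],[-1,0,45,0,0,0,-0.08]]'
python3 -m creep '[[-1,0,40,0,0,0,-0.065],[-1,0,28,0,0,0,0],[-1,0,0,0,0,0,0],[-1,0,0,0,0,0,0]]'
python3 - <<'E'
from h import *
look("wrist","w2.png")
p,d,W=world("wrist"); z=W[...,2]
hsv=cv2.cvtColor(p,cv2.COLOR_RGB2HSV)
h,s=hsv[...,0],hsv[...,1]
print(get_obs()["eef_pos"])
m=(z>.153)&(z<.172)&(W[...,0]>.55)&(W[...,0]<.7)&(W[...,1]>.03)&(W[...,1]<.3)&(s<80)
q=W[m]; print(len(q))
if len(q)>5: print(np.round(q.min(0),3),np.round(q.max(0),3),cv2.minAreaRect((q[:,:2]*1000).astype(np.float32)))
m=(h>20)&(h<35)&(s>120)&(z>.2)&(z<.4)
q=W[m]; print(len(q))
if len(q)>5: print(np.round(np.percentile(q[:,2],[2,50,98]),3),cv2.minAreaRect((q[:,:2]*1000).astype(np.float32)))
E
```

```text
t: 4.28
eef_pos: [0.6177, -0.1219, 0.2877]
tool_rot: [0.002, 0.599, 0.801, 0.001]
contact_force: [-0.1, 0.3, -0.9]
gripper_width: 0.46
grasp_force: 29.7
t: 4.9
eef_pos: [0.6152, 0.1022, 0.2834]
tool_rot: [-0.001, 0.742, 0.671, -0.001]
contact_force: [0.4, -0.9, -1.4]
gripper_width: 0.464
grasp_force: 29.7
t: 5.4
eef_pos: [0.616, 0.1672, 0.2836]
tool_rot: [-0.0, 0.763, 0.647, -0.001]
contact_force: [0.4, 0.4, -0.2]
gripper_width: 0.465
grasp_force: 29.7
[0.61627938 0.16640823 0.2837235 ]
2889
[0.607 0.143 0.159] [0.639 0.274 0.168] ((623.413818359375, 208.94667053222656), (132.08038330078125, 12.012763023376465), 80.82816314697266)
18124
[0.253 0.314 0.315] ((617.0057983398438, 168.87179565429688), (61.462554931640625, 49.00013732910156), 80.56873321533203)
```

View pics/w2.png

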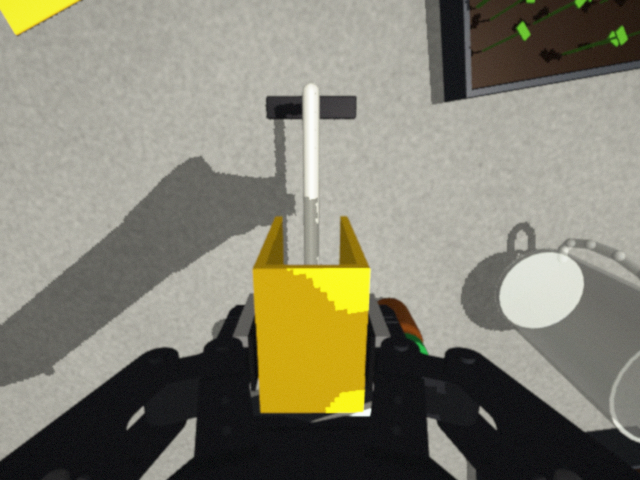

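The marker straddles the bar line in the wrist view: the bar at (311,100-260) lies midway between the legs at (275-350). Both the bar line and the marker centre are at (617,169) and 80.6-80.8°. Lowering.

```bash

python3 -m creep '[[-1,0,0,-20,0,0,0],[-1,0,0,-35,0,0,0],[-1,0,0,-35,0,0,0],[-1,0,0,-30,0,0,0],[-1,0,0,-16,0,0,0]]'
python3 -m creep '[[-1,0,0,-4,0,0,0],[-1,0,0,0,0,0,0],[-1,0,0,0,0,0,0]]'
```

```text
t: 6.08
eef_pos: [0.6159, 0.1656, 0.1464]
tool_rot: [-0.0, 0.763, 0.646, -0.001]
contact_force: [-0.5, -0.1, -0.9]
gripper_width: 0.462
grasp_force: 29.7
t: 6.45
eef_pos: [0.6173, 0.1678, 0.1456]
tool_rot: [0.0, 0.763, 0.647, 0.001]
contact_force: [-0.3, 1.2, -1.6]
gripper_width: 0.462
grasp_force: 29.7
```

```bash

python3 -m creep '[[-1,0,0,-3,0,0,0],[-1,0,0,-2,0,0,0],[-1,0,0,-1,0,0,0],[-1,0,0,0,0,0,0]]'
```

```text
t: 6.95
eef_pos: [0.6166, 0.1676, 0.1395]
tool_rot: [0.0, 0.763, 0.647, 0.0]
contact_force: [-2.6, -1.7, 7.4]
gripper_width: 0.462
grasp_force: 30.7
```

```bash

python3 -m creep '[[0.1,0,0,0,0,0,0],[0.3,0,0,0,0,0,0],[0.5,0,0,0,0,0,0],[0.8,0,0,0,0,0,0],[0.8,0,0,0,0,0,0]]'
python3 -m creep '[[0.8,0,0,20,0,0,0],[0.8,0,0,40,0,0,0],[0.8,0,0,40,0,0,0],[0.8,0,0,40,0,0,0],[0.8,0,0,20,0,0,0]]'
python3 - <<'E'
from h import *
look("wrist")
p,d,W=world("wrist"); z=W[...,2]
hsv=cv2.cvtColor(p,cv2.COLOR_RGB2HSV)
h,s=hsv[...,0],hsv[...,1]
m=(h>20)&(h<35)&(s>120)&(z>.12)&(z<.3)
q=W[m]; q=q[q[:,2]>np.median(q[:,2])-.004]; print(len(q),np.round(np.percentile(q[:,2],[2,50,98]),3),cv2.minAreaRect((q[:,:2]*1000).astype(np.float32)))
E
```

```text
t: 7.58
eef_pos: [0.6165, 0.1675, 0.1382]
tool_rot: [-0.0, 0.763, 0.647, -0.0]
contact_force: [-0.2, 1.3, 0.9]
gripper_width: 0.902
grasp_force: 0.0
t: 8.2
eef_pos: [0.6174, 0.1682, 0.3029]
tool_rot: [0.001, 0.763, 0.647, 0.002]
contact_force: [-0.3, 0.6, -0.8]
gripper_width: 0.897
grasp_force: 0.0
3568 [0.168 0.17  0.172] ((617.9959716796875, 168.89480590820312), (60.50487518310547, 39.937950134277344), 80.83112335205078)
```

The marker hangs level with its top at 0.170. Next, go above the grip.

```bash

python3 -m creep '[[1,0,-20,0,0,0,-0.06],[1,-10,-40,0,0,0,-0.125],[1,-10,-40,0,0,0,-0.125],[1,-10,-40,0,0,0,-0.125],[1,-10,-40,0,0,0,-0.125]]'
python3 -m creep '[[1,-10,-40,0,0,0,-0.125],[1,-10,-40,0,0,0,-0.125],[1,-10,-40,0,0,0,-0.125],[1,-10,-40,0,0,0,-0.125],[1,-10,-27,0,0,0,-0.123]]'
python3 -m creep '[[1,0,0,0,0,0,0],[1,0,0,0,0,0,0]]'
python3 - <<'E'
from h import *
look("wrist","w3.png")
p,d,W=world("wrist"); z=W[...,2]
hsv=cv2.cvtColor(p,cv2.COLOR_RGB2HSV)
h,s=hsv[...,0],hsv[...,1]
print(get_obs()["eef_pos"])
near=(abs(W[...,0]-.5)<.12)&(abs(W[...,1]+.22)<.12)
for k,m in(("fin",(h>45)&(h<80)&(s>100)&(z>.135)&(z<.15)),("tab",(h>3)&(h<18)&(s>150)&(z>.117)&(z<.128)),("tongue",(h>45)&(h<80)&(s>100)&(z>.08)&(z<.102)&(W[...,0]<.5))):
    q=W[m&near]; print(k,len(q))
    if len(q)>5: print(np.round(np.median(q,0),4),np.round(np.percentile(q[:,2],[2,50,98]),3),cv2.minAreaRect((q[:,:2]*1000).astype(np.float32)))
E
```

```text
t: 8.88
eef_pos: [0.575, -0.0158, 0.297]
tool_rot: [-0.0, 0.913, 0.407, -0.001]
contact_force: [0.7, -0.2, -0.4]
gripper_width: 1.004
grasp_force: 0.0
t: 9.5
eef_pos: [0.5241, -0.2032, 0.297]
tool_rot: [-0.0, 0.994, 0.107, -0.001]
contact_force: [1.2, -0.9, -0.9]
gripper_width: 0.999
grasp_force: 0.0
t: 9.75
eef_pos: [0.526, -0.1992, 0.2976]
tool_rot: [-0.0, 0.994, 0.112, -0.001]
contact_force: [0.6, 0.1, 0.5]
gripper_width: 1.002
grasp_force: 0.0
[ 0.52637272 -0.19852999  0.29778864]
fin 588
[ 0.5255 -0.1989  0.1404] [0.136 0.14  0.142] ((524.8674926757812, -198.92381286621094), (33.33835220336914, 13.401217460632324), 13.187389373779297)
tab 287
[ 0.4648 -0.2689  0.1215] [0.118 0.122 0.123] ((464.0195007324219, -269.2730712890625), (16.4499454498291, 17.31589126586914), 12.834954261779785)
tongue 1121
[ 0.4672 -0.2124  0.0959] [0.085 0.096 0.098] ((461.48675537109375, -207.23721313476562), (51.599857330322266, 70.10308074951172), 80.00770568847656)
```

View pics/w3.png

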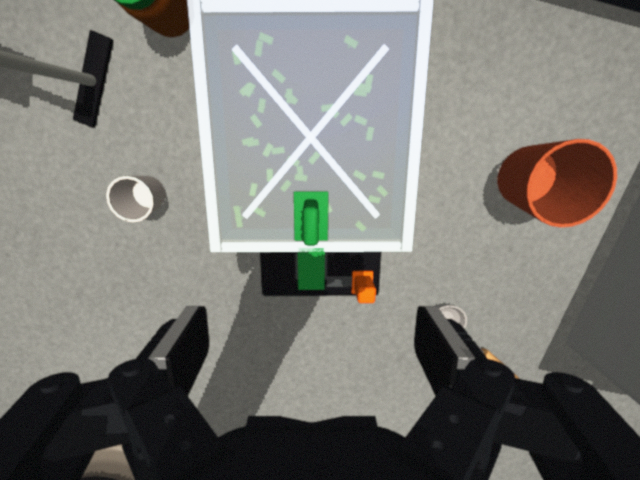

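The wrist view shows the green fin at (311,222), with the cover's tongue below it and the orange tab at (364,287). Measured: fin (0.525,-0.199), tab (0.4645,-0.269), which matches the -75/-55 mm geometry. I'll pinch the grip and tug gently.

```bash

python3 -m creep '[[1,-1,0,-25,0,0,0],[1,0,0,-45,0,0,0],[1,0,0,-45,0,0,0],[1,0,0,-45,0,0,0],[1,0,0,-25,0,0,0]]' 40
python3 -m creep '[[1,0,0,-6,0,0,0],[0,0,0,0,0,0,0],[-0.5,0,0,0,0,0,0],[-1,0,0,0,0,0,0],[-1,0,0,0,0,0,0]]' 40
python3 -m creep '[[-1,0,0,0,0,0,0],[-1,0,0,0,0,0,0],[-1,0,0,0,0,0,0]]' 40
python3 -m creep '[[-1,0,0,1,0,0,0],[-1,0,0,0,0,0,0]]' 40
```

```text
t: 10.42
eef_pos: [0.5245, -0.1976, 0.1108]
tool_rot: [-0.001, 0.994, 0.113, -0.001]
contact_force: [0.2, 0.5, -0.3]
gripper_width: 0.999
grasp_force: 0.0
t: 11.05
eef_pos: [0.5256, -0.1984, 0.1079]
tool_rot: [-0.001, 0.994, 0.112, 0.0]
contact_force: [-5.8, 6.6, 17.3]
gripper_width: 0.155
grasp_force: 45.1
t: 11.42
eef_pos: [0.5256, -0.1984, 0.1081]
tool_rot: [-0.0, 0.994, 0.112, 0.0]
contact_force: [-3.1, 2.7, 6.0]
gripper_width: 0.161
grasp_force: 43.2
t: 11.68
eef_pos: [0.5256, -0.1984, 0.1082]
tool_rot: [-0.001, 0.994, 0.112, 0.0]
contact_force: [0.3, 4.3, 0.3]
gripper_width: 0.16
grasp_force: 42.2
```

```bash

for i in 1 2 3; do python3 -m creep '[[-1,0,0,1,0,0,0],[-1,0,0,0,0,0,0]]' | grep -E 'eef|contact'; done
```

```text
eef_pos: [0.5257, -0.1984, 0.1089]
contact_force: [2.9, 4.9, -3.6]
eef_pos: [0.5259, -0.1983, 0.1099]
contact_force: [2.1, 5.3, -5.0]
eef_pos: [0.526, -0.1983, 0.1105]
contact_force: [5.4, 5.8, -7.7]
```

```bash

for i in 1 2; do python3 -m creep '[[-1,0,0,1,0,0,0],[-1,0,0,0,0,0,0]]' | grep -E 'eef|contact'; done
```

```text
eef_pos: [0.5261, -0.1983, 0.1108]
contact_force: [7.3, 3.7, -13.7]
eef_pos: [0.5265, -0.1982, 0.1126]
contact_force: [6.3, 4.6, -9.0]
```

```bash
cat > cov.py <<'E'
from h import *
ax=np.array([np.cos(.2243),np.sin(.2243)]); ay=np.array([-ax[1],ax[0]]); o=np.array([.525,-.199])+75*.001*ax
for n in("wrist","scene","top"):
    look(n)
    p,d,W=world(n); B=np.stack([(W[...,:2]-o)@ax,(W[...,:2]-o)@ay,W[...,2]],-1)
    hsv=cv2.cvtColor(p,cv2.COLOR_RGB2HSV)
    m=(hsv[...,1]<70)&(hsv[...,2]>130)&(B[...,2]>.085)&(B[...,2]<.25)
    r=[]
    for lo,hi in((-.112,-.098),(-.06,-.03),(0,.03),(.06,.09)):
        k=m&(B[...,0]>lo)&(B[...,0]<hi)&(abs(abs(B[...,1])-.094)<(.007 if lo>-.09 else .06)); q=B[k]
        r.append((len(q),round(float(np.median(q[:,2]))*1000,1) if len(q) else None))
    k=(hsv[...,0]>45)&(hsv[...,0]<80)&(hsv[...,1]>100)&(B[...,0]<-.12)&(B[...,0]>-.165)&(abs(B[...,1])<.012); q=B[k&(B[...,2]>.08)]
    print(n,r,"tongue",len(q),np.round(np.median(q[:,2])*1000,1) if len(q) else None)
E
python3 cov.py
```

```text
wrist [(3579, 100.9), (3816, 99.5), (5249, 98.0), (0, None)] tongue 1224 101.6
scene [(225, 102.0), (123, 100.7), (131, 99.5), (142, 97.7)] tongue 0 None
top [(149, 100.9), (61, 99.7), (62, 97.7), (122, 97.5)] tongue 46 102.0
```

```bash

python3 -m creep '[[-1,0,0,0,-0.005,0.023,0],[-1,0,0,0,0,0,0]]' | grep -E 'eef|contact'
for i in 1 2; do python3 -m creep '[[-1,0,0,1,-0.0012,0.005,0],[-1,0,0,0,0,0,0]]' | grep -E 'eef|contact'; done; python3 -c "
from h import *;print(get_obs())"; python3 cov.py
```

```text
eef_pos: [0.5261, -0.1983, 0.1132]
contact_force: [1.5, 6.1, -1.5]
eef_pos: [0.5263, -0.1983, 0.1143]
contact_force: [1.4, 5.9, -2.1]
eef_pos: [0.5264, -0.1983, 0.1153]
contact_force: [3.2, 6.2, -2.0]
{'t': 13.825, 'q': array([ 0.35407948,  0.450497  , -0.14353409,  1.901503  ,  0.10259741,
        0.82554309, -1.19290045]), 'joint_vel': array([ 0.00011395, -0.00074664, -0.00038931,  0.00018506, -0.00158208,
       -0.00134213,  0.00047669]), 'joint_torque': array([  3.72062936, -53.27759385,   3.12267669, -22.3514092 ,
         1.34321183,   0.68775399,  -0.123035  ]), 'eef_pos': array([ 0.526389  , -0.19826379,  0.11530043]), 'tool_rot': array([ 0.00132543,  0.99355589,  0.11220956, -0.01593569]), 'contact_force': array([ 3.2394905 ,  6.21951544, -1.96641876]), 'torque': array([ 1.16092739, -0.59320134,  0.08184689]), 'grasp_force': 42.025246024131775, 'gripper_width': 0.15528222341707557}
wrist [(3709, 104.1), (3815, 101.8), (5383, 99.4), (0, None)] tongue 1219 105.3
scene [(223, 105.3), (129, 103.2), (132, 101.1), (146, 98.4)] tongue 1 103.7
top [(150, 104.6), (62, 102.7), (64, 99.9), (116, 98.0)] tongue 39 106.2
```

At 0.04 rad, well past the 0.012 rad of play, the cover pulls with only 2 N (its own weight), so the catch isn't holding it. The slide stays untouched. I'll work out the arc for the lift.

```bash
python3 - <<'E'
import numpy as np
f=lambda t:np.array([-185*np.cos(t)+18*np.sin(t),185*np.sin(t)+18*np.cos(t)])
for k in range(12):
    a=f(.042+.06*k);b=f(.042+.06*(k+1));d=b-a; print(k,np.round([d[0]*.975,d[0]*.2225,d[1]],1))
E
```

```text
0 [ 1.8  0.4 11. ]
1 [ 2.5  0.6 10.9]
2 [ 3.1  0.7 10.7]
3 [ 3.7  0.8 10.5]
4 [ 4.3  1.  10.2]
5 [4.9 1.1 9.9]
6 [5.5 1.3 9.6]
7 [6.  1.4 9.3]
8 [6.6 1.5 8.9]
9 [7.1 1.6 8.5]
10 [7.6 1.7 8. ]
11 [8.  1.8 7.5]
```

```bash

python3 -m creep '[[-1,1.8,0.4,11,-0.0133,0.0585,0],[-1,2.5,0.6,10.9,-0.0133,0.0585,0],[-1,3.1,0.7,10.7,-0.0133,0.0585,0],[-1,0,0,0,0,0,0],[-1,0,0,0,0,0,0]]' 60
python3 -m creep '[[-1,3.7,0.8,10.5,-0.0133,0.0585,0],[-1,4.3,1,10.2,-0.0133,0.0585,0],[-1,4.9,1.1,9.9,-0.0133,0.0585,0],[-1,0,0,0,0,0,0],[-1,0,0,0,0,0,0]]'; python3 -c "
from h import *;print(get_obs()['q'])"
```

```text
t: 14.6
eef_pos: [0.5335, -0.1966, 0.1472]
tool_rot: [0.011, 0.988, 0.111, -0.105]
contact_force: [3.0, 6.9, -4.0]
gripper_width: 0.154
grasp_force: 62.5
t: 15.22
eef_pos: [0.5461, -0.1936, 0.1773]
tool_rot: [0.021, 0.975, 0.11, -0.193]
contact_force: [2.3, 6.7, -4.7]
gripper_width: 0.154
grasp_force: 62.5
[ 0.21263432  0.57291797 -0.08501562  1.58596012  0.18142559  1.35790542
 -1.28551056]
```

```bash

python3 -m creep '[[-1,5.5,1.3,9.6,-0.0133,0.0585,0],[-1,6,1.4,9.3,-0.0133,0.0585,0],[-1,0,0,0,0,0,0],[-1,0,0,0,0,0,0]]'
python3 -m creep '[[-1,6.6,1.5,8.9,-0.0133,0.0585,0],[-1,7.1,1.6,8.5,-0.0133,0.0585,0],[-1,0,0,0,0,0,0],[-1,0,0,0,0,0,0],[-1,0,0,0,0,0,0]]'; python3 -c "
from h import *;print(get_obs()['q']);look('scene','sc2.png')
p,d,W=world('scene')
ax=np.array([np.cos(.2243),np.sin(.2243)]); ay=np.array([-ax[1],ax[0]]); o=np.array([.525,-.199])+.075*ax
B=np.stack([(W[...,:2]-o)@ax,(W[...,:2]-o)@ay,W[...,2]],-1)
hsv=cv2.cvtColor(p,cv2.COLOR_RGB2HSV)
q=B[(hsv[...,1]<70)&(hsv[...,2]>110)&(B[...,2]>.1)&(B[...,2]<.25)&(abs(abs(B[...,1])-.094)<.008)&(B[...,0]>-.1)&(B[...,0]<.11)]
print(len(q),np.degrees(np.arctan(-np.polyfit(q[:,0],q[:,2],1)[0])))"
```

```text
t: 15.72
eef_pos: [0.5574, -0.191, 0.1959]
tool_rot: [0.027, 0.962, 0.109, -0.251]
contact_force: [1.6, 7.7, -3.5]
gripper_width: 0.151
grasp_force: 62.5
t: 16.35
eef_pos: [0.5708, -0.188, 0.2132]
tool_rot: [0.033, 0.945, 0.107, -0.308]
contact_force: [1.1, 7.2, -4.3]
gripper_width: 0.152
grasp_force: 62.4
[ 0.13957983  0.70928964 -0.05042251  1.34624139  0.2155572   1.6928032
 -1.29546635]
993 36.354917671424055
```

View pics/sc2.png

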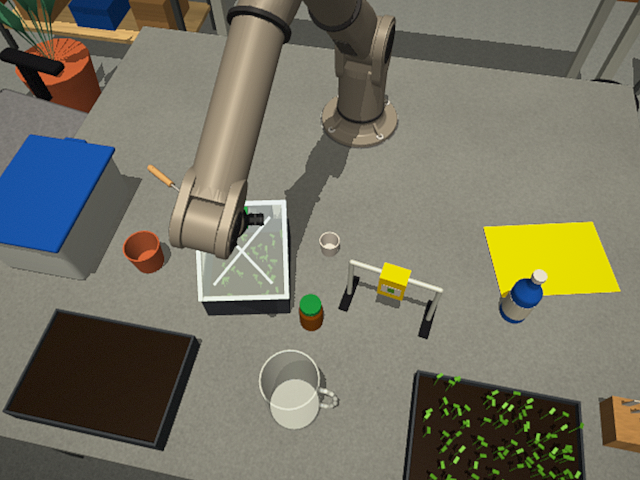

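The scene view shows the marker hanging on the bar at (394,281), the cover open about 36° in the gripper at (250,218), and everything else where it was. Handing in.

```bash
python3 -m creep '[[-1,0,0,0,0,0,0],[-1,0,0,0,0,0,0],[-1,0,0,0,0,0,0]]' && python3 -c "
from station import *
print(hand_in())"
```

```text
t: 16.77
eef_pos: [0.5708, -0.188, 0.2131]
tool_rot: [0.033, 0.945, 0.107, -0.308]
contact_force: [1.1, 8.2, -4.4]
gripper_width: 0.155
grasp_force: 62.4
the job is handed in; nothing more can be done
None
```

I handed the job in at 16.8 s: the marker hangs on the bar, the tug showed the catch was not holding the cover so I left the slide alone, and the arm holds the cover still at about 36° open with the jar, cup, bottle, pot and spoon left untouched.

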